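Dish up the small potato from the spring dish dispenser

TASK

Take just the top wooden dish out of the spring-loaded dispenser, so that the next one rises into its place, and set it flat, right way up, in the middle of the small cutting board. Then put the small potato in the middle of that dish. Set both down gently, leave the other dishes in the dispenser, and do not disturb the peeler, the spice jar or the brush.

Things in the scene. Friction and masses are not known exactly. Their poses are not given: they have to be found in the camera images.
- dispenser: Fixed steel dispenser. Base 100 (x) x 156 (y) x 8 mm; open-topped housing, outer 76 x 132 mm, 37 mm high; four corner angle posts up to 66 mm, reaching 20 mm along each side, guide the dishes with 2 mm clearance, leaving the long sides (+x, -x) open over 92 mm above 37 mm. Holds three dishes, long sides along y, on a spring-borne carrier. Origin: centre of the underside; z up.
- carrier (a joint): Rise of the spring-borne carrier from its start, m, up positive (-0.006 to 0.056). It rises 0.018 (a dish height) for each dish removed, so the stack's top always stands 74 mm above the worktop, 8 mm above the posts. The spring (55 N/m) just balances the weight: the stack follows while the top dish is lifted, and under 1 N pushes it down to its stop, 6 mm lower.
- dish_1: Top dish of the stack, the one to take. Wooden, rectangular, 64 (x) x 120 (y) x 18 mm, plain upright sides; rim 6 mm wide, flat floor 4 mm below the rim (14 mm above the underside). 0.1 kg. Origin: centre of the underside; z up. Grip it across its x, between the posts, and only on its own 18 mm: the next dish lies flush beneath it.
- dish_2: Second dish from the top, like dish_1; loose, rises when dish_1 is taken, must stay in the dispenser.
- dish_3: Bottom dish, like dish_1, on the carrier; must stay in the dispenser.
- board: Small pale grey cutting board, 160 (x) x 230 (y) x 9 mm, fixed flat on the worktop. Origin: centre of the underside; z up.
- potato: The small potato (not the long 198 mm one, far left at the back), 65 (x) x 85 (y) x 39 mm, rounded, 0.08 to 0.17 kg, lying on the worktop. Origin: centre of its underside as it lies at the start; z up. Grip it across its x.
- potato_mid (a point): Middle of the small potato, 19 mm above its underside.
- peeler: Bystander: black peeler, 33 x 228 x 26 mm, lying at the back. Origin: centre of the underside.
- jar: Bystander: spice jar with a yellow cap, 45 mm across, 100 mm tall. Origin: centre of the underside.
- brush: Bystander: basting brush, 38 x 176 x 15 mm, lying at the right. Origin: centre of the underside.

How it is judged:
By the outcome, as a careful person would: the job done as asked, in the order asked, and still so for the second after the job is handed in, with the robot touching nothing.
It also fails if it takes over 67 s, if anything falls off the work surface, if the arm or the gripper's body presses on something with over 40 N, if the wrist force passes 120 N, or if a joint passes its speed limit or range.

ROBOT

A 6-joint arm with a two-finger parallel gripper is mounted at the origin on a cart in front of the work surface, level with it; the furniture and walls round the work are solid. World frame = base frame: x ahead of the robot, y to its left, z up, the work surface at z = 0. Lengths are in m, angles in degrees, forces in N, time in s.
With the tool pointing down it reaches from about 0.35 to 0.775 m from the base axis. Payload 5.5 kg.
Tool frame: the origin (TCP) lies midway between the tips of the shut fingers; the grasp point (between the pads) lies 19 mm behind it (bot.grip_depth is the distance from the TCP to the grasp point, in m); z points along the fingers, y is the line along which they close (so a half turn about z gives the same grasp; the last joint's range is limited). The gripper opens to 85 mm and grips with 20 to 120 N. Pads are 22 mm wide; open, the fingers measure 114 mm over their backs; the gripper's body (76 mm by 85 mm) begins 54 mm behind the grasp point. The pads swing forward as they close: fully open they stand 13 mm farther back than shut.
Start: joints at [65.627, 17.945, 2.641, 74.691, 0, 82.002], TCP at [0.162, 0.552, 0.231] pointing down, gripper open.
Joint ranges: [-158.12, 158.12], [-49.38, 96.58], [-58.88, 72.47], [-126.05, 133.96], [-84.25, 85.87], [-180, 180]. Speed limits (degrees/s): [147.25, 147.25, 180, 180, 180, 180].

INTERFACE

Orientations are given as [roll, pitch, yaw] about the fixed x, y, z axes, in that order (R = Rz(yaw) Ry(pitch) Rx(roll)).
In Python, from bench import bot, eyes gives the robot as it stands (bot), with the cameras (eyes).
- The arm moves only by the tool creep_tool, called after "Call:" as name(argument=value, ...) on one line, values as JSON. Schema: {"type":"object","properties":{"segments":{"type":"string"},"only":{"type":"string"},"quiet":{"type":"boolean"},"lines":{"type":"string"}},"required":["segments"],"additionalProperties":false}. segments is a string of 1 to 20 rows, parted by a bar, with the numbers parted by spaces; each row has 5 numbers: the opening from 0.0 (shut) to 1.0 (fully open), then dx, dy, dz in parts of the range, where 1.0 means 50 cm, then a turn about the tool's z in fractions of the full range, 1 being 45 degrees; each row shifts and turns the commanded pose from where the row before left it, along the tool's axes as they then stand; what a row does not reach is not made up. A row lasts 1/12 s, in which the tool goes at most 0.0417 m and 7.16 degrees, less where a joint would pass 70% of its speed; a pose out of reach is approached as far as the arm can. The fingers move at their own pace and stop on an object; the grip force is fixed at half the most. Time passes only in rows, so rows that do not move let the fingers close. The tool returns the time, the measured TCP pose, the force, the opening and the grip force at its end. only (a regular expression) keeps the lines of the reply that match it, lines (a string "A,B") keeps lines A to B, and quiet returns only ok. Shift and turn numbers lie between -1 and 1, and a call with a number outside is refused. Input that does not fit is refused with a message, and nothing moves.
- bot.get_state(): the state, without advancing time (a new reading comes with each control period).
- eyes.camera(name): name is "side" or "top" or "wrist"; returns a dict with "image" (384x512x3 uint8, red, green, blue), "vertical_fov" (degrees; the focal length in pixels is half the picture's height over the tangent of half this angle, whatever the lens; pixels are square), "cx", "cy" (the principal point, pixels), "xyz" and "attitude" of the camera in the world; the wrist camera has in their place "tool_from_camera" (4x4, takes a point from camera to tool coordinates, whose origin is the TCP and whose axes are the flange's). Camera axes: x right, y up, looking along -z (the intrinsics and any distortion apply to the point x, -y, -z); pixel columns grow to the right and rows downward; lengths in m; the calibration is good to about 2 mm. A picture is of the moment at which its call begins: read the wrist's pose just before it. There is no depth.
- bot.job_done(): hands the job in; it is judged then, once.
The state is a dict: "clock": time; "joint_positions": joint angles; "dq": joint speeds; "effort": joint torques, N m; "position": TCP position; "ee_rot": TCP orientation; "contact_force": force on the tool from outside, world axes, zero at the start; "ft_torque": the same for the moment, N m; "width": opening from 0.0 (shut) to 1.0 (fully open); "grip_force": force on a finger pad.
Only numpy, scipy, OpenCV 4.12 (cv2) and the standard library are available. Lean on these libraries where they do the work, as an engineer would, in place of code of your own. Each camera call takes 0.05 s, during which the arm holds its last target. There are 200 camera calls.

## Working session

There is one attempt and no reset: what is moved stays moved. The work goes in short steps, Python scripts to look and compute and a tool call to move; the robot and the scene stay as the last step left them, time stands still between calls to the robot, and variables do not carry over. Pictures are saved under pics/ and viewed, at most 15 in all, crops included, and the job is handed in when it is done.

```bash
ls; mkdir -p pics; python3 - <<'E'
from bench import bot, eyes
import cv2,numpy as np
s=bot.get_state(); print({k:np.round(v,3).tolist() for k,v in s.items()}, bot.grip_depth)
for n in ["side","top","wrist"]:
    c=eyes.camera(n); cv2.imwrite(f"pics/{n}0.png",c["image"][:,:,::-1])
    print(n,{k:(np.round(v,4).tolist() if not isinstance(v,(str,dict)) else v) for k,v in c.items() if k!="image"})
a=[cv2.imread(f"pics/{n}0.png") for n in("side","top")]
E
```

```text
bench.py
pics
{'clock': 0.0, 'joint_positions': [65.626, 17.99, 2.577, 74.69, -0.001, 82.001], 'dq': [0.034, -0.074, 0.065, 0.117, 0.015, -0.061], 'effort': [-0.0, -48.062, 29.853, 0.019, -0.0, -0.0], 'position': [0.162, 0.551, 0.23], 'ee_rot': [-179.897, -0.014, 163.626], 'contact_force': [0.066, 0.517, -1.018], 'ft_torque': [0.04, -0.029, -0.023], 'grip_force': 0.0, 'width': 1.0} 0.0187
side {'vertical_fov': 45.4301, 'cx': 262.9929, 'cy': 183.1369, 'xyz': [0.1214, 1.3171, 0.7216], 'attitude': [65.6564, 0.5261, -163.1329]}
top {'vertical_fov': 56.5846, 'cx': 251.1531, 'cy': 192.2288, 'xyz': [0.4371, -0.085, 1.2063], 'attitude': [5.3589, -0.0529, -91.3984]}
wrist {'vertical_fov': 62.9809, 'cx': 255.0856, 'cy': 191.3385, 'tool_from_camera': [[-0.0008, 0.9629, 0.2697, 0.0688], [1.0, 0.0007, 0.0003, -0.0006], [0.0001, 0.2697, -0.9629, -0.143], [0.0, 0.0, 0.0, 1.0]]}
```

View pics/top0.png

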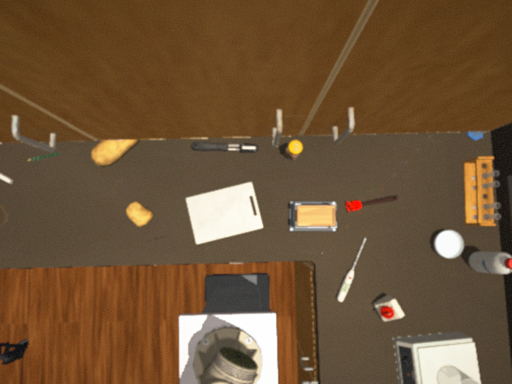

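View pics/side0.png

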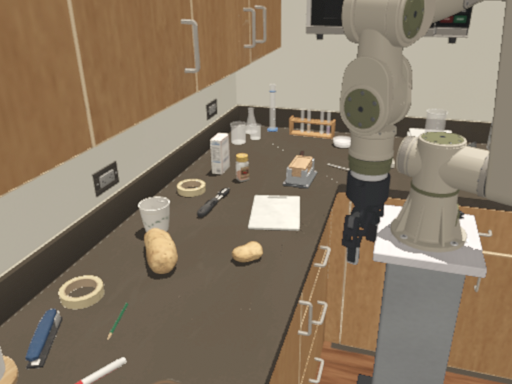

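The top view shows the dish at about (315,216), the board at (224,212), the small potato at (139,213), the peeler at (224,147), the jar at (293,148) and the brush at (371,202). The side view has the dispenser at (300,170), the board at (276,212) and the potato at (247,253).

```bash
cat > h.py <<'E'
import numpy as np,cv2
from scipy.spatial.transform import Rotation as R
from bench import bot, eyes
def shot(n,fn=None):
    s=bot.get_state(); c=eyes.camera(n)
    if "xyz" in c: Rw=R.from_euler("xyz",c["attitude"],degrees=True).as_matrix(); o=np.array(c["xyz"])
    else:
        T=np.array(c["tool_from_camera"]); Rt=R.from_euler("xyz",s["ee_rot"],degrees=True).as_matrix()
        Rw=Rt@T[:3,:3]; o=np.array(s["position"])+Rt@T[:3,3]
    h=c["image"].shape[0]; f=h/2/np.tan(np.radians(c["vertical_fov"]/2))
    im=c["image"][:,:,::-1].copy()
    if fn: cv2.imwrite("pics/"+fn,im)
    return dict(im=im,R=Rw,o=o,f=f,cx=c["cx"],cy=c["cy"])
def ray(c,p):
    p=np.atleast_2d(p).astype(float)
    d=np.c_[(p[:,0]-c["cx"])/c["f"],-(p[:,1]-c["cy"])/c["f"],-np.ones(len(p))]@c["R"].T
    return d
def plane(c,p,z):
    d=ray(c,p); return c["o"]+d*((z-c["o"][2])/d[:,2])[:,None]
def proj(c,P):
    q=(np.atleast_2d(P)-c["o"])@c["R"]; return np.c_[c["cx"]-c["f"]*q[:,0]/q[:,2],c["cy"]+c["f"]*q[:,1]/q[:,2]]
def meet(c1,p1,c2,p2):
    d1,d2=ray(c1,p1)[0],ray(c2,p2)[0]
    t=np.linalg.lstsq(np.c_[d1,-d2],c2["o"]-c1["o"],rcond=None)[0]
    a,b=c1["o"]+t[0]*d1,c2["o"]+t[1]*d2
    return (a+b)/2,np.linalg.norm(a-b)
def blob(c,lo,hi,box):
    m=cv2.inRange(cv2.cvtColor(c["im"],cv2.COLOR_BGR2HSV),np.array(lo),np.array(hi))
    k=np.zeros_like(m);x0,y0,x1,y1=box;k[y0:y1,x0:x1]=m[y0:y1,x0:x1]
    k=cv2.morphologyEx(k,cv2.MORPH_OPEN,np.ones((3,3)))
    cs=cv2.findContours(k,cv2.RETR_EXTERNAL,cv2.CHAIN_APPROX_NONE)[0]
    return max(cs,key=cv2.contourArea)[:,0,:]
def rect(c,cnt,z):
    P=plane(c,cnt,z)[:,:2]; return cv2.minAreaRect((P*1000).astype(np.float32))
E
python3 - <<'E'
from h import *
c=shot("top"); hsv=cv2.cvtColor(c["im"],cv2.COLOR_BGR2HSV)
for p in [(315,216),(224,212),(139,213),(270,180)]: print(p,hsv[p[1],p[0]])
print("dish",rect(c,blob(c,(8,70,90),(28,255,255),(285,195,342,238)),.074))
print("board",rect(c,blob(c,(0,0,150),(180,70,255),(175,170,275,255)),.009))
print("potato",rect(c,blob(c,(8,70,80),(32,255,255),(115,190,165,235)),.019))
E
```

```text
(315, 216) [ 20 128 250]
(224, 212) [ 25  18 250]
(139, 213) [ 21 149 248]
(270, 180) [14 97 95]
dish ((463.22332763671875, -283.255615234375), (179.6524658203125, 132.87049865722656), 88.59992980957031)
board ((483.7921142578125, 4.764129638671875), (163.1026611328125, 233.58807373046875), 12.560626983642578)
potato ((491.87738037109375, 284.38934326171875), (167.14398193359375, 146.19802856445312), 88.60688018798828)
```

The manual's scale: shifts go in shares of 50 cm and turns go in shares of 45 degrees. Converting my numbers, 0.031 m / 0.5 = 0.062, -0.024 m / 0.5 = -0.048, 3.6 degrees / 45 = 0.08.

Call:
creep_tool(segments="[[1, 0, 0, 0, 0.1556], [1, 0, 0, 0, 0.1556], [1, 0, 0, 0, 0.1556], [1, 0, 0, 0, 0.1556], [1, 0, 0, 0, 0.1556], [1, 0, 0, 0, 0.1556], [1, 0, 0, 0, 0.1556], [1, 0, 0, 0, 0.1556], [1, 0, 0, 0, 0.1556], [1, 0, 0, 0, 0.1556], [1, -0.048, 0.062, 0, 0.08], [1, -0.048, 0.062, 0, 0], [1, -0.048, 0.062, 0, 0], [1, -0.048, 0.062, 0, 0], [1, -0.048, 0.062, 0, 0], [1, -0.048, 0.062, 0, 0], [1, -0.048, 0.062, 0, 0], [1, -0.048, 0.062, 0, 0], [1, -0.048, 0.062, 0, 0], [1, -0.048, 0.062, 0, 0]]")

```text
refused: segments: the value is not of type 'string' (schema: type "string"). Nothing was moved.
```

Nothing moved. I misread the format; it is rows parted by a bar, with the numbers parted by spaces. Resending.

Call:
creep_tool(segments="1 0 0 0 0.1556 | 1 0 0 0 0.1556 | 1 0 0 0 0.1556 | 1 0 0 0 0.1556 | 1 0 0 0 0.1556 | 1 0 0 0 0.1556 | 1 0 0 0 0.1556 | 1 0 0 0 0.1556 | 1 0 0 0 0.1556 | 1 0 0 0 0.1556 | 1 -0.048 0.062 0 0.08 | 1 -0.048 0.062 0 0 | 1 -0.048 0.062 0 0 | 1 -0.048 0.062 0 0 | 1 -0.048 0.062 0 0 | 1 -0.048 0.062 0 0 | 1 -0.048 0.062 0 0 | 1 -0.048 0.062 0 0 | 1 -0.048 0.062 0 0 | 1 -0.048 0.062 0 0")

```text
clock: 1.87
position: [0.4748, 0.3123, 0.2313]
ee_rot: [-180.0, -0.0, 90.0]
contact_force: [0.8, 1.4, 0.7]
width: 1.001
grip_force: 0.0
```

Call:
creep_tool(segments="1 0 0 0 0 | 1 0 0 0 0 | 1 0 0 0 0")

```text
clock: 2.12
position: [0.4733, 0.3137, 0.231]
ee_rot: [-179.9, -0.0, 90.0]
contact_force: [-0.7, -0.3, 0.4]
width: 0.998
grip_force: 0.0
```

```bash
python3 - <<'E'
from h import *
c=shot("top")
print("dish",rect(c,blob(c,(8,70,150),(28,255,255),(285,195,342,238)),.074))
p=blob(c,(12,70,150),(32,255,255),(115,190,165,235));print("potato",rect(c,p,.019))
s=bot.get_state();print(s["position"],s["ee_rot"])
shot("wrist","w1.png")
E
```

```text
dish ((465.87799072265625, -292.4783020019531), (121.41535186767578, 63.30193328857422), 88.60169219970703)
potato ((485.8118591308594, 290.2507019042969), (85.14651489257812, 60.81040573120117), 50.5409049987793)
[0.47278837 0.31419943 0.23111106] [-1.79943728e+02 -2.23162360e-04  9.00594523e+01]
```

View pics/w1.png

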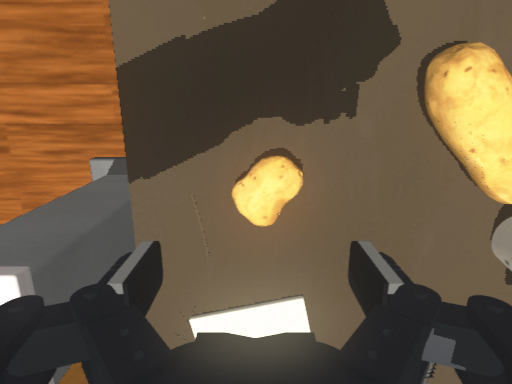

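The wrist view shows the small potato at (268,190), kidney-shaped with its long axis running from lower left to upper right. It's clear of other things, with the board's edge at (250,318) below it.

Converted, -0.041 m / 0.5 = -0.082, -0.007 m / 0.5 = -0.014.

Call:
creep_tool(segments="1 -0.082 0 0 0 | 1 -0.082 0 0 0 | 1 -0.082 0 0 0 | 1 -0.082 0 0 0 | 1 -0.082 0 0 0 | 1 -0.082 0 0 0 | 1 -0.082 0 0 0 | 1 -0.082 0 0 0 | 1 -0.082 0 0 0 | 1 -0.082 0 0 0 | 1 -0.082 0 0 0 | 1 -0.082 0 0 0 | 1 -0.082 0 0 0 | 1 -0.082 -0.014 0 0 | 1 0 0 0 0 | 1 0 0 0 0 | 1 0 0 0 0 | 1 0 0 0 0")

```text
clock: 3.72
position: [0.4672, -0.2581, 0.2314]
ee_rot: [-180.0, -0.0, 90.2]
contact_force: [0.7, 0.6, -0.4]
width: 1.004
grip_force: 0.0
```

```bash
python3 - <<'E'
from h import *
c=shot("wrist","w2.png")
s=bot.get_state();print(s["position"],s["ee_rot"])
E
```

```text
[ 0.46727241 -0.25815573  0.23148421] [ 1.79996028e+02 -1.98715534e-02  9.01916988e+01]
```

View pics/w2.png

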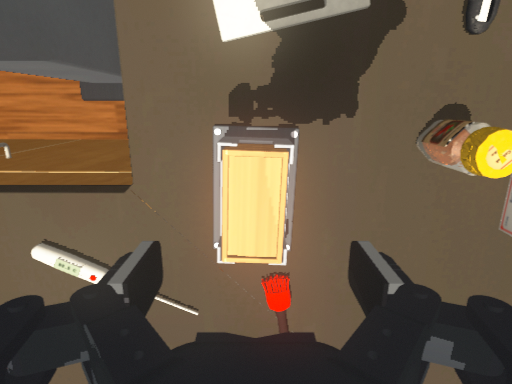

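The wrist view shows the dish's rim spanning about (221–294, 148–265) between four posts. The brush head is at (278,292), just outside the -y end, and the jar at (470,145) is well to the right.

Converted, -0.03 m / 0.5 = -0.06, 0.01 m / 0.5 = 0.02.

```bash
cat > dish.py <<'E'
from h import *
c=shot("wrist")
cnt=blob(c,(12,90,150),(28,255,255),(180,100,340,300))
b=cv2.boxPoints(cv2.minAreaRect(cnt.astype(np.float32)))
print(np.round(b,1).tolist(),"rect@.074",np.round(np.hstack([np.ravel(x) for x in rect(c,cnt,.074)]),1))
np.savez("d_%.2f.npz"%bot.get_state()["clock"],b=b,**{k:v for k,v in c.items() if k!="im"})
E
python3 dish.py
```

```text
[[216.89999389648438, 261.29998779296875], [222.10000610351562, 148.0], [288.3999938964844, 151.10000610351562], [283.29998779296875, 264.29998779296875]] rect@.074 [ 464.6 -293.1  120.9   64.4   88.2]
```

Call:
creep_tool(segments="1 -0.06 0 0.02 0 | 1 -0.06 0 0.02 0 | 1 0 0 0 0 | 1 0 0 0 0 | 1 0 0 0 0")

```text
clock: 4.23
position: [0.4671, -0.3189, 0.2113]
ee_rot: [-180.0, -0.1, 90.1]
contact_force: [0.3, -0.4, 0.8]
width: 1.003
grip_force: 0.0
```

```bash
python3 dish.py; python3 - <<'E'
from h import *
import glob
a,b=[dict(np.load(f)) for f in sorted(glob.glob("d_*.npz"))]
o=lambda q:q[np.argsort(np.arctan2(*(q-q.mean(0)).T))]
A,B=o(a["b"]),o(b["b"])
for p,q in zip(A,B): print(p,q,meet(a,p,b,q))
print(meet(a,A.mean(0),b,B.mean(0)))
E
```

```text
[[215.10000610351562, 100.5999984741211], [297.20001220703125, 93.9000015258789], [309.0, 238.10000610351562], [227.0, 244.8000030517578]] rect@.074 [ 473.2 -313.4   75.7  134.2    3. ]
[222.08864 148.04948] [215.10812 100.64865] (array([ 0.42052928, -0.24722736, -0.03876621]), np.float64(0.005022407170899452))
[216.94225 261.2701 ] [226.95602 244.79813] (array([ 0.40102758, -0.50529763, -0.19861193]), np.float64(0.026194429172381694))
[283.25977 264.28455] [309.0181  238.05328] (array([ 0.5065865 , -0.36289716,  0.08026842]), np.float64(0.027947763967020884))
[288.4062 151.0639] [297.1702   93.90381] (array([ 0.5058727 , -0.24134422,  0.02708402]), np.float64(0.004658785922126997))
(array([ 0.46935594, -0.33244171, -0.04927047]), np.float64(0.012435719597471914))
```

```bash
python3 - <<'E'
from h import *
import glob
a=dict(np.load(sorted(glob.glob("d_*.npz"))[0])); t=shot("top")
cnt=blob(t,(8,70,150),(28,255,255),(285,195,342,238))
b=cv2.boxPoints(cv2.minAreaRect(cnt.astype(np.float32)))
print(meet(a,a["b"].mean(0),t,b.mean(0)))
c=shot("wrist","w3.png")
E
```

```text
(array([ 0.46628171, -0.34947171, -0.10253432]), np.float64(0.006933354959905285))
```

View pics/w3.png

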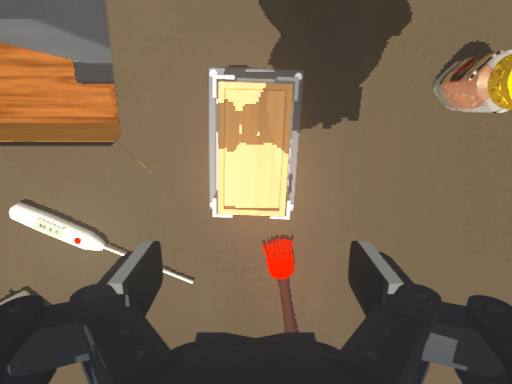

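The picture shows the dish at about (216–294, 78–217). The arm's shadow falls across its upper half, which broke the mask, so I'll redo it with a threshold that includes shadow.

```bash
python3 - <<'E'
from h import *
import glob
a=dict(np.load(sorted(glob.glob("d_*.npz"))[0])); t=shot("top"); t["im"]=cv2.imread("pics/top0.png")
bp=lambda cnt:cv2.boxPoints(cv2.minAreaRect(cnt.astype(np.float32)))
tc=blob(t,(8,70,150),(28,255,255),(285,195,342,238)); print(bp(tc).mean(0), meet(a,a["b"].mean(0),t,bp(tc).mean(0)))
w=shot("wrist")
hsv=cv2.cvtColor(w["im"],cv2.COLOR_BGR2HSV)
print(hsv[110,275],hsv[95,285],hsv[90,340],hsv[72,250])
cnt=blob(w,(8,125,60),(28,255,255),(205,72,305,225)); r=rect(w,cnt,.074)
print(r,bp(cnt).tolist()); 
print(meet(a,a["b"].mean(0),w,bp(cnt).mean(0)),meet(t,bp(tc).mean(0),w,bp(cnt).mean(0)))
E
```

```text
[316. 215.] (array([ 0.46512388, -0.29450699,  0.06114737]), np.float64(0.0020440900928696978))
[ 15 135 199] [ 15 133 165] [14 75 71] [ 13  35 102]
((465.876708984375, -264.4070739746094), (63.183197021484375, 59.637203216552734), 0.06774678826332092) [[219.0, 83.0], [291.0, 83.0], [291.0, 153.0], [219.0, 153.0]]
(array([ 0.46570597, -0.25947904,  0.16610602]), np.float64(0.0016182398133421023)) (array([ 0.4636125 , -0.25531559,  0.27357049]), np.float64(0.005836579076978281))
```

```bash
python3 - <<'E'
from h import *
import glob
a=dict(np.load(sorted(glob.glob("d_*.npz"))[0])); t=shot("top"); t["im"]=cv2.imread("pics/top0.png")
bp=lambda cnt:cv2.boxPoints(cv2.minAreaRect(cnt.astype(np.float32)))
tc=blob(t,(8,70,150),(28,255,255),(285,195,342,238))
w=shot("wrist")
cnt=blob(w,(8,60,110),(34,255,255),(205,72,305,225)); r=rect(w,cnt,.074)
print(r,bp(cnt).tolist()); 
print(meet(a,a["b"].mean(0),w,bp(cnt).mean(0)),meet(t,bp(tc).mean(0),w,bp(cnt).mean(0)))
E
```

```text
((465.99517822265625, -294.53680419921875), (94.87599182128906, 136.68275451660156), 0.031326889991760254) [[204.99996948242188, 71.99998474121094], [303.9999694824219, 71.99998474121094], [303.9999694824219, 223.9999542236328], [204.99996948242188, 223.9999542236328]]
(array([ 0.46511884, -0.29002563,  0.07401905]), np.float64(0.0017935414292658976)) (array([ 0.46548007, -0.28553658,  0.1094945 ]), np.float64(0.0013539324864337758))
```

Converted, 0.03 m / 0.5 = 0.06, 0.013 m / 0.5 = 0.026, 1.8 degrees / 45 = 0.04.

Call:
creep_tool(segments="1 0.026 -0.002 0.02 0.04 | 1 0.0254 -0.002 0.05 0 | 1 0 0 0.06 0 | 1 0 0 0.06 0 | 1 0 0 0 0 | 1 0 0 0 0")

```text
clock: 5.08
position: [0.4642, -0.2933, 0.1153]
ee_rot: [-179.8, -0.1, 88.2]
contact_force: [0.1, -0.1, 0.9]
width: 1.002
grip_force: 0.0
```

```bash
python3 - <<'E'
from h import *
s=bot.get_state();print(s["position"],s["ee_rot"])
shot("wrist","w4.png")
E
```

```text
[ 0.46424297 -0.29331695  0.11532195] [-1.79829944e+02 -1.42850076e-01  8.82360648e+01]
```

View pics/w4.png

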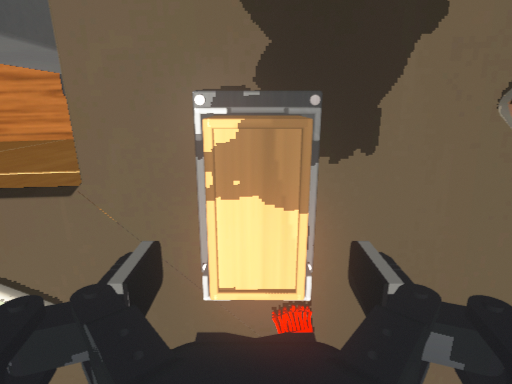

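The wrist view shows the dish's rim corners at about (202,115), (311,115), (307,300) and (209,300). The finger pads at x≈160 and x≈350 sit symmetrically on either side of it, and the brush head is at (293,320).

```bash
python3 - <<'E'
from h import *
c=shot("wrist")
P=plane(c,[(202,115),(311.5,115),(307.5,300),(208.5,300)],.074)
print(np.round(P,4).tolist(),P.mean(0))
g=c["im"].astype(int)
for r in (140,200,260): print(r,g[r,194:214].tolist()[::2],g[r,300:322].tolist()[::2])
E
```

```text
[[0.4361, -0.232, 0.074], [0.4992, -0.234, 0.074], [0.4986, -0.3569, 0.074], [0.431, -0.3547, 0.074]] [ 0.4662399  -0.29440701  0.074     ]
140 [[75, 81, 93], [79, 84, 96], [80, 86, 99], [76, 85, 100], [137, 222, 253], [149, 233, 254], [153, 236, 255], [154, 238, 255], [110, 177, 232], [131, 215, 251]] [[70, 111, 148], [76, 121, 162], [77, 123, 164], [80, 124, 167], [73, 112, 148], [73, 77, 80], [71, 76, 78], [71, 75, 78], [66, 70, 73], [44, 56, 67], [44, 56, 67]]
200 [[77, 103, 129], [100, 112, 131], [154, 159, 171], [152, 161, 172], [152, 160, 171], [102, 136, 175], [79, 127, 174], [149, 233, 255], [152, 236, 255], [121, 194, 245]] [[79, 124, 171], [80, 126, 173], [80, 126, 172], [107, 131, 158], [140, 146, 156], [142, 147, 155], [136, 141, 148], [86, 102, 119], [75, 99, 123], [74, 99, 122], [75, 99, 123]]
260 [[77, 106, 133], [77, 105, 134], [75, 102, 132], [139, 147, 161], [144, 152, 166], [138, 147, 164], [112, 154, 204], [144, 230, 254], [145, 232, 254], [148, 233, 254]] [[146, 231, 254], [139, 223, 253], [100, 112, 135], [85, 96, 120], [144, 151, 165], [103, 116, 135], [78, 105, 136], [79, 104, 134], [77, 103, 133], [76, 101, 131], [76, 102, 130]]
```

Converted, 0.015 m / 0.5 = 0.03, 0.014 m / 0.5 = 0.028.

Call:
creep_tool(segments="1 0 0 0.03 0 | 1 0 0 0.03 0 | 1 0 0 0.028 0 | 1 0 0 0.02 0 | 1 0 0 0.01 0 | 1 0 0 0 0 | 1 0 0 0 0")

```text
clock: 5.77
position: [0.4659, -0.2949, 0.0581]
ee_rot: [179.9, 0.0, 88.2]
contact_force: [-0.1, 0.5, 0.1]
width: 1.001
grip_force: 0.0
```

Call:
creep_tool(segments="0.8 0 0 0 0 | 0.7 0 0 0 0 | 0.5 0 0 0 0 | 0 0 0 0 0 | 0 0 0 0 0 | 0 0 0 0 0")

```text
clock: 6.27
position: [0.4656, -0.2946, 0.0575]
ee_rot: [180.0, 0.0, 88.2]
contact_force: [-0.6, -0.6, 0.3]
width: 0.729
grip_force: 70.6
```

```bash
python3 - <<'E'
from h import *
shot("wrist","w5.png")
E
```

```text
(no output)
```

View pics/w5.png

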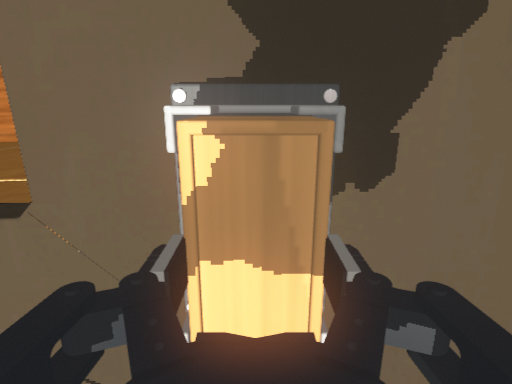

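The picture shows the dish held evenly between the pads, which meet its sides at x≈184 and x≈328. Now I'll lift slowly.

Converted, -0.02 m / 0.5 = -0.04, -0.005 m / 0.5 = -0.01.

Call:
creep_tool(segments="0 0 0 -0.006 0 | 0 0 0 -0.01 0 | 0 0 0 -0.01 0 | 0 0 0 -0.01 0 | 0 0 0 -0.01 0 | 0 0 0 -0.014 0 | 0 0 0 -0.02 0 | 0 0 0 -0.03 0 | 0 0 0 -0.04 0 | 0 0 0 -0.04 0 | 0 0 0 -0.03 0 | 0 0 0 0 0 | 0 0 0 0 0")

```text
clock: 7.4
position: [0.466, -0.295, 0.1685]
ee_rot: [179.9, 0.1, 88.2]
contact_force: [-0.3, -0.7, -1.0]
width: 0.731
grip_force: 70.5
```

```bash
python3 - <<'E'
from h import *
w=shot("wrist"); s=shot("side")
a=w["im"][40:384,80:450]; b=cv2.resize(s["im"][130:230,250:360],None,fx=3.4,fy=3.4)
h=344; cv2.imwrite("pics/w6.png",np.hstack([a,cv2.resize(b,(int(b.shape[1]*h/b.shape[0]),h))]))
E
```

```text
(no output)
```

View pics/w6.png

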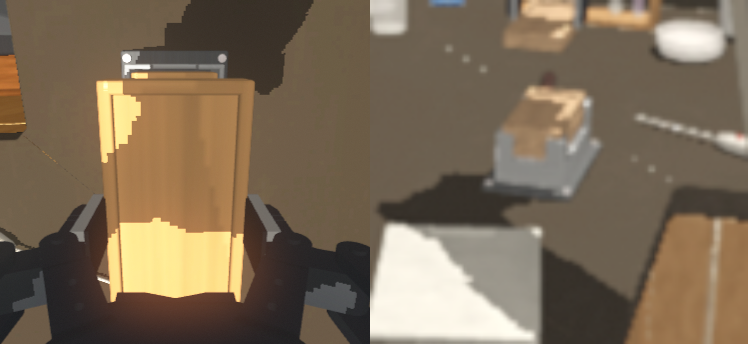

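The left half shows the dish in the grip, and the right half shows the stack standing filled in the dispenser again. The wrist force changed by about 1 N, which matches one dish. Next I'll refine the board's pose from the first top and side pictures.

```bash
python3 - <<'E'
from h import *
def corners(c,cnt):
    h=cv2.convexHull(cnt); 
    for e in np.arange(1,15,.5):
        q=cv2.approxPolyDP(h,e,True)
        if len(q)==4: return q[:,0,:].astype(float)
t=shot("top");t["im"]=cv2.imread("pics/top0.png"); s=shot("side");s["im"]=cv2.imread("pics/side0.png")
ct=blob(t,(0,0,150),(180,70,255),(175,170,275,255)); cs=blob(s,(0,0,150),(180,70,255),(235,185,315,240))
T,S=corners(t,ct),corners(s,cs)
print("top",rect(t,ct,.009),"side",rect(s,cs,.009))
PT,PS=plane(t,T,.009),plane(s,S,.009)
for p,P in zip(T,PT):
    j=np.argmin(np.linalg.norm(PS-P,axis=1)); m,e=meet(t,p,s,S[j]); print(np.round(P[:2],4),np.round(PS[j][:2],4),np.round(m,4),round(e,4))
pt=blob(t,(12,70,150),(32,255,255),(115,190,165,235)); ps=blob(s,(8,70,100),(32,255,255),(225,235,270,270))
print("potato top/side",meet(t,pt.mean(0),s,ps.mean(0)),rect(t,pt,.019))
E
```

```text
top ((483.5035400390625, 4.440879821777344), (163.90599060058594, 233.01783752441406), 12.531200408935547) side ((482.62042236328125, 13.496994018554688), (160.9143829345703, 243.19735717773438), 12.77692699432373)
[ 0.5841 -0.0892] [ 0.5824 -0.0824] [ 0.5846 -0.0892  0.0056] 0.0001
[ 0.4285 -0.1222] [ 0.4297 -0.1171] [ 0.4296 -0.122   0.0067] 0.0023
[0.3842 0.0987] [0.3812 0.1106] [0.3838 0.0997 0.0025] 0.0003
[0.5386 0.1308] [0.5335 0.1413] [0.538  0.1316 0.0031] 0.0021
potato top/side (array([0.48607588, 0.28779693, 0.01933286]), np.float64(0.00036552684397095277)) ((487.4717712402344, 288.1033630371094), (83.45002746582031, 60.105533599853516), 44.55386734008789)
```

Converted, 0.0332 m / 0.5 = 0.0664, 0.001 m / 0.5 = 0.002, -4.8 degrees / 45 = -0.1067.

Call:
creep_tool(segments="0 0.0332 0.001 0 0 | 0 0.0664 0.002 0 0 | 0 0.0664 0.002 0 0 | 0 0.0664 0.002 0 0 | 0 0.0664 0.002 0 0 | 0 0.0664 0.002 0 0 | 0 0.0664 0.002 0 0 | 0 0.0664 0.002 0 0 | 0 0.0664 0.002 0 0 | 0 0.0332 0.001 0 0 | 0 0 0 0 -0.1067 | 0 0 0 0 -0.1067 | 0 0 0 0.04 -0.1044 | 0 0 0 0.06 0 | 0 0 0 0.06 0 | 0 0 0 0.04 0 | 0 0 0 0 0 | 0 0 0 0 0")

```text
clock: 9.1
position: [0.4817, 0.0047, 0.0661]
ee_rot: [-179.8, -0.1, 102.5]
contact_force: [-0.2, 0.5, -0.1]
width: 0.724
grip_force: 70.4
```

```bash
python3 - <<'E'
from h import *
P=np.array([bot.get_state()["position"]])
print(P, bot.get_state()["ee_rot"])
c=shot("wrist","w7.png")
E
```

```text
[[0.48167909 0.00471492 0.06613253]] [-1.79782731e+02 -1.02751641e-01  1.02546861e+02]
```

View pics/w7.png

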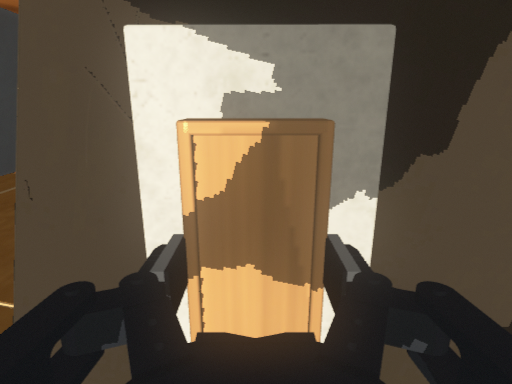

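The view shows the board's far edge from (125,27) to (394,27), with the dish's far rim edge from (178,120) to (334,120), parallel and centred. I'll check the remaining offset with rays.

```bash
python3 - <<'E'
from h import *
c=shot("wrist"); z=bot.get_state()["position"][2]
B=plane(c,[(125,26),(394.5,26)],.009); D=plane(c,[(177.5,119.5),(334.5,119.5)],z+.0175)
for n,Q,L in(("board",B,.115),("dish",D,.06)):
    d=Q[1]-Q[0]; u=d/np.linalg.norm(d); m=Q.mean(0); n2=np.array([-u[1],u[0],0]); print(n,np.linalg.norm(d),np.degrees(np.arctan2(u[1],u[0])),m-L*n2)
E
```

```text
board 0.15679406143706173 12.488234216313483 [0.48578318 0.00131695 0.009     ]
dish 0.060950163523534065 12.502966125176123 [0.48239882 0.00625992 0.08583139]
```

Converted, 0.015 m / 0.5 = 0.03, 0.003 m / 0.5 = 0.006.

Call:
creep_tool(segments="0 -0.004 0.004 0.03 0 | 0 0 0 0.03 0 | 0 0 0 0.02 0 | 0 0 0 0.012 0 | 0 0 0 0.006 0 | 0 0 0 0 0 | 0 0 0 0 0")

```text
clock: 9.78
position: [0.4864, 0.0024, 0.0188]
ee_rot: [180.0, 0.0, 102.5]
contact_force: [0.2, 0.2, -1.6]
width: 0.73
grip_force: 70.5
```

Call:
creep_tool(segments="0 0 0 0.004 0 | 0 0 0 0.002 0 | 0 0 0 0 0 | 0 0 0 0 0")

```text
clock: 10.12
position: [0.4861, 0.0024, 0.0154]
ee_rot: [180.0, -0.0, 102.5]
contact_force: [-0.3, 0.1, -1.2]
width: 0.725
grip_force: 70.5
```

Call:
creep_tool(segments="0 0 0 0.002 0 | 0 0 0 0.002 0 | 0 0 0 0 0 | 0 0 0 0 0")

```text
clock: 10.45
position: [0.4859, 0.0025, 0.0132]
ee_rot: [-180.0, -0.0, 102.5]
contact_force: [-0.2, -0.4, -0.8]
width: 0.729
grip_force: 70.5
```

Call:
creep_tool(segments="0 0 0 0.002 0 | 0 0 0 0.002 0 | 0 0 0 0 0 | 0 0 0 0 0")

```text
clock: 10.78
position: [0.4862, 0.0024, 0.0122]
ee_rot: [180.0, 0.0, 102.5]
contact_force: [-3.1, 0.5, 8.5]
width: 0.725
grip_force: 71.5
```

Call:
creep_tool(segments="0 0 0 0.002 0 | 0 0 0 0 0 | 0 0 0 0 0")

```text
clock: 11.03
position: [0.4861, 0.0024, 0.0122]
ee_rot: [179.9, 0.0, 102.5]
contact_force: [-6.6, -0.0, 18.4]
width: 0.726
grip_force: 72.5
```

Call:
creep_tool(segments="0 0 0 0.0014 0 | 0 0 0 0 0 | 0 0 0 0 0")

```text
clock: 11.28
position: [0.4861, 0.0024, 0.0121]
ee_rot: [179.9, 0.0, 102.5]
contact_force: [-7.6, 1.1, 25.6]
width: 0.728
grip_force: 73.2
```

Contact came at TCP z≈0.012. I'll back off the preload, then release.

Converted, -0.001 m / 0.5 = -0.002.

Call:
creep_tool(segments="0 0 0 -0.002 0 | 0 0 0 -0.002 0 | 0 0 0 0 0 | 0 0 0 0 0")

```text
clock: 11.62
position: [0.4863, 0.0024, 0.0122]
ee_rot: [180.0, 0.0, 102.5]
contact_force: [-2.6, 1.0, 8.3]
width: 0.728
grip_force: 71.5
```

Call:
creep_tool(segments="0.78 0 0 0 0 | 0.85 0 0 0 0 | 1 0 0 0 0 | 1 0 0 0 0 | 1 0 0 0 0 | 1 0 0 0 0")

```text
clock: 12.12
position: [0.4859, 0.0024, 0.0114]
ee_rot: [-180.0, -0.0, 102.5]
contact_force: [-0.8, 0.2, 0.1]
width: 1.0
grip_force: 0.0
```

Call:
creep_tool(segments="1 0 0 -0.02 0 | 1 0 0 -0.04 0 | 1 0 0 -0.06 0 | 1 0 0 -0.08 0 | 1 0 0 -0.08 0 | 1 0 0 -0.08 0 | 1 0 0 0 0 | 1 0 0 0 0")

```text
clock: 12.78
position: [0.488, 0.0021, 0.1952]
ee_rot: [179.6, 0.1, 102.5]
contact_force: [-0.1, -0.5, -1.3]
width: 0.997
grip_force: 0.0
```

Converted, 0.0378 m / 0.5 = 0.0756, 0.0084 m / 0.5 = 0.0168.

Call:
creep_tool(segments="1 0.0756 0.0168 0 0 | 1 0.0756 0.0168 0 0 | 1 0.0756 0.0168 0 0 | 1 0.0756 0.0168 0 0 | 1 0.0756 0.0168 0 0 | 1 0.0756 0.0168 0 0 | 1 0.0756 0.0168 0 0 | 1 0.0756 0.0168 0 0 | 1 0 0 0 0 | 1 0 0 0 0 | 1 0 0 0 0")

```text
clock: 13.7
position: [0.4849, 0.3117, 0.1902]
ee_rot: [-179.8, 0.1, 102.6]
contact_force: [-0.0, 0.3, 0.2]
width: 1.003
grip_force: 0.0
```

```bash
cat > pot.py <<'E'
from h import *
w=shot("wrist"); p=blob(w,(8,70,150),(34,255,255),(100,20,430,260)); t=shot("top"); t0=dict(t,im=cv2.imread("pics/top0.png"))
q=blob(t0,(12,70,150),(32,255,255),(115,190,165,235))
cen=lambda k:(lambda m:[m["m10"]/m["m00"],m["m01"]/m["m00"]])(cv2.moments(k))
print("meet",meet(w,cen(p),t0,cen(q)))
print("centroid",plane(w,cen(p),.019))
P=plane(w,p,.019)[:,:2]*1000; print("rect",cv2.minAreaRect(P.astype(np.float32)),"ell",cv2.fitEllipse(P.astype(np.float32)))
h=cv2.convexHull(P.astype(np.float32))[:,0]
for a in range(-80,0,10):
    u=np.array([np.cos(np.radians(a)),np.sin(np.radians(a))]); v=np.array([-u[1],u[0]]);print(a,np.round([np.ptp(h@u),(h@u).mean(),np.ptp(h@v)],1))
b=blob(t,(0,0,150),(180,90,255),(175,170,275,255)); d=blob(t,(8,70,100),(28,255,255),(190,180,260,250))
print("board",rect(t,b,.009),"dish",rect(t,d,.027))
a=w["im"]; b=cv2.resize(t["im"][150:260,170:350],(628,384)); cv2.imwrite("pics/w8.png",cv2.resize(np.hstack([a,b]),(800,270)))
E
python3 pot.py
```

```text
meet (array([0.48546573, 0.28648347, 0.02551397]), np.float64(0.0006920136251761816))
centroid [[0.48544326 0.28454265 0.019     ]]
rect ((484.5321350097656, 285.0443420410156), (88.01948547363281, 65.80316925048828), 53.561641693115234) ell ((485.1430969238281, 282.830322265625), (67.01409912109375, 93.16879272460938), 140.67117309570312)
-80 [  82.5 -197.6   85.6]
-70 [  79.8 -102.8   86.6]
-60 [75.9 -4.8 88. ]
-50 [70.1 93.4 88.1]
-40 [ 66.3 188.7  87.6]
-30 [ 69.5 278.2  89.1]
-20 [ 75.6 359.3  89.8]
-10 [ 80.4 429.5  88.5]
board ((483.77581787109375, 4.347755432128906), (164.4976806640625, 234.3917236328125), 12.559723854064941) dish ((394.2158508300781, 2.514984130859375), (226.6904754638672, 61.826393127441406), 88.59833526611328)
```

View pics/w8.png

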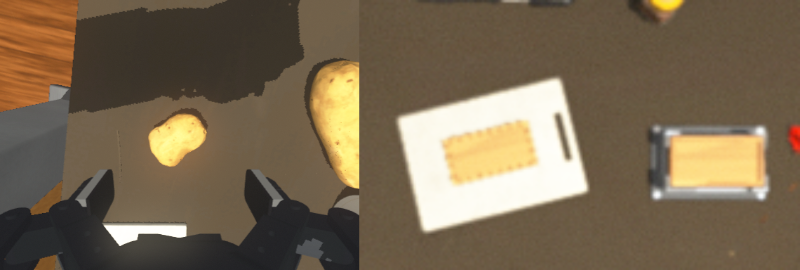

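The left half shows the potato at wrist pixel ~(256,198). The right half shows the dish lying on the board, aligned with it, and the dispenser's top refilled by the next dish.

```bash
python3 - <<'E'
from h import *
t=shot("top"); d=blob(t,(8,60,120),(28,255,255),(198,190,250,232)); r=rect(t,d,.027);print("dish",r)
w=shot("wrist");s=bot.get_state(); print(s["position"],s["ee_rot"],s["joint_positions"])
E
```

```text
dish ((486.1390380859375, 6.2772369384765625), (64.49800872802734, 119.76614379882812), 12.046542167663574)
[0.48608783 0.31074849 0.19151695] [-1.79972121e+02  9.16810696e-03  1.02403464e+02] [ 2.46211354e+01  1.89689408e+01 -1.53034517e+00  6.95299020e+01
 -3.06046796e-03  1.02217674e+02]
```

Converted, 0.03 m / 0.5 = 0.06, -0.0248 m / 0.5 = -0.0496, 6.3 degrees / 45 = 0.14.

Call:
creep_tool(segments="1 -0.0496 -0.012 0 0 | 1 0 0 0 0.14 | 1 0 0 0 0.14 | 1 0 0 0 0.14 | 1 0 0 0 0.14 | 1 0 0 0 0.14 | 1 0 0 0 0.14 | 1 0 0 0 0.14 | 1 0 0 0.06 0.14 | 1 0 0 0.06 0 | 1 0 0 0.06 0 | 1 0 0 0 0 | 1 0 0 0 0 | 1 0 0 0 0")

```text
clock: 15.07
position: [0.4864, 0.2864, 0.1032]
ee_rot: [180.0, -0.1, 52.1]
contact_force: [0.4, -0.3, 0.0]
width: 0.995
grip_force: 0.0
```

```bash
python3 - <<'E'
from h import *
w=shot("wrist"); p=blob(w,(8,70,120),(34,255,255),(165,20,345,383))
P=plane(w,p,.019); s=bot.get_state(); Rt=R.from_euler("xyz",s["ee_rot"],degrees=True).as_matrix()
Q=(P-s["position"])@Rt*1000; print("tool x range",Q[:,0].min(),Q[:,0].max(),"tool y",Q[:,1].min(),Q[:,1].max())
for a in range(-25,30,5):
    u=np.array([-np.sin(np.radians(a)),np.cos(np.radians(a))]);print(a,np.ptp(Q[:,:2]@u).round(1))
cv2.imwrite("pics/w9.png",w["im"])
E
```

```text
tool x range -139.07928002966653 41.43088914916833 tool y -78.91050158214883 76.76187492524662
-25 199.4
-20 190.6
-15 180.6
-10 169.4
-5 156.8
0 155.7
5 156.1
10 161.5
15 165.7
20 168.8
25 170.7
```

View pics/w9.png

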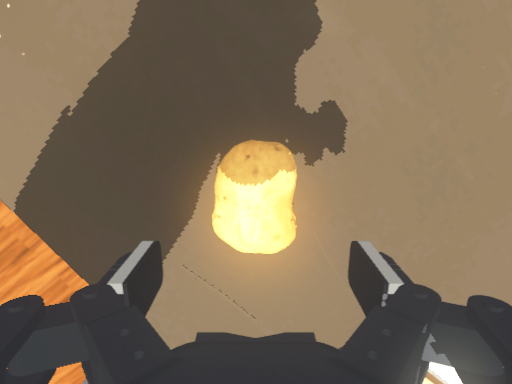

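The potato spans (212–297, 141–253). It's centred between the fingers, with its sides nearly parallel to the pads.

```bash
python3 - <<'E'
from h import *
w=shot("wrist"); s=bot.get_state(); Rt=R.from_euler("xyz",s["ee_rot"],degrees=True).as_matrix()
print((plane(w,[(255,141),(255,253),(212,200),(297,200)],.019)-s["position"])@Rt*1000, s["position"])
E
```

```text
[[ 41.14969733  -0.28106793  85.14813593]
 [-47.70198975  -0.37369096  84.83874159]
 [ -3.39756883 -33.03492565  84.93071275]
 [ -3.49144157  31.63320497  85.05357008]] [0.48721612 0.2870158  0.10400479]
```

Converted, 0.03 m / 0.5 = 0.06, -0.003 m / 0.5 = -0.006.

Call:
creep_tool(segments="1 -0.006 -0.001 0.06 0 | 1 0 0 0.06 0 | 1 0 0 0.04 0 | 1 0 0 0.024 0 | 1 0 0 0.014 0 | 1 0 0 0.004 0 | 1 0 0 0 0 | 1 0 0 0 0")

```text
clock: 15.83
position: [0.4845, 0.2851, 0.002]
ee_rot: [179.9, -0.1, 52.1]
contact_force: [-0.3, -0.6, 1.3]
width: 1.0
grip_force: 0.0
```

Call:
creep_tool(segments="0.8 0 0 0 0 | 0.7 0 0 0 0 | 0.5 0 0 0 0 | 0 0 0 0 0 | 0 0 0 0 0 | 0 0 0 0 0")

```text
clock: 16.33
position: [0.4845, 0.2848, 0.0025]
ee_rot: [179.9, -0.1, 52.1]
contact_force: [-0.7, -1.4, 8.8]
width: 0.697
grip_force: 62.0
```

Converted, -0.03 m / 0.5 = -0.06, -0.025 m / 0.5 = -0.05, -6.3 degrees / 45 = -0.14.

Call:
creep_tool(segments="0 0 0 -0.01 0 | 0 0 0 -0.02 0 | 0 0 0 -0.04 0 | 0 0 0 -0.06 0 | 0 0 0 -0.05 0 | 0 0 0 -0.02 -0.14 | 0 0 0 0 -0.14 | 0 0 0 0 -0.14 | 0 0 0 0 -0.14 | 0 0 0 0 -0.14 | 0 0 0 0 -0.14 | 0 0 0 0 -0.14 | 0 0 0 0 -0.1378 | 0 0 0 0 0 | 0 0 0 0 0")

```text
clock: 17.58
position: [0.4832, 0.2847, 0.1011]
ee_rot: [180.0, -0.0, 102.3]
contact_force: [0.6, 0.2, -1.0]
width: 0.696
grip_force: 64.3
```

Call:
creep_tool(segments="0 -0.0392 -0.0082 0 0 | 0 -0.0786 -0.0166 0 0 | 0 -0.0786 -0.0166 0 0 | 0 -0.0786 -0.0166 0 0 | 0 -0.0786 -0.0166 0 0 | 0 -0.0786 -0.0166 0 0 | 0 -0.0786 -0.0166 0 0 | 0 -0.0392 -0.0082 0 0 | 0 0 0 0 0 | 0 0 0 0 0 | 0 0 0 0 0")

```text
clock: 18.5
position: [0.4857, 0.0039, 0.1008]
ee_rot: [180.0, -0.0, 102.3]
contact_force: [0.3, -0.0, -1.6]
width: 0.697
grip_force: 64.3
```

```bash
python3 - <<'E'
from h import *
shot("wrist","w10.png"); s=bot.get_state(); print(s["position"],s["ee_rot"])
E
```

```text
[0.48569151 0.00437356 0.10068101] [-1.79999865e+02 -2.68733117e-02  1.02410507e+02]
```

View pics/w10.png

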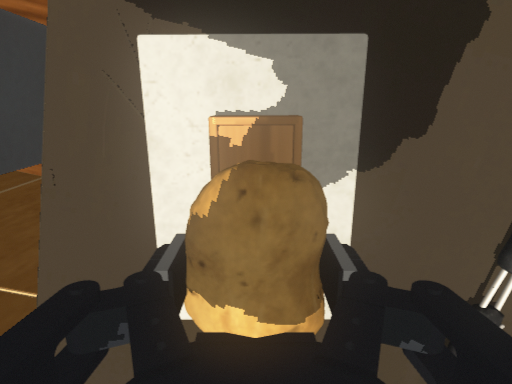

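The picture shows the potato in the grip over the dish, whose far rim edge runs from (210,116) to (302,116). The board's far edge is at row 35.

```bash
python3 - <<'E'
from h import *
w=shot("wrist"); s=bot.get_state(); Rt=R.from_euler("xyz",s["ee_rot"],degrees=True).as_matrix()
Q=(plane(w,[(210,116),(302,116)],.027)-s["position"])@Rt*1000; print(Q,"dish centre in tool",Q.mean(0)-[60,0,0])
Q=(plane(w,[(137,35),(367,35)],.009)-s["position"])@Rt*1000; print(Q,"board centre",Q.mean(0)-[115,0,0])
E
```

```text
[[ 59.67160181 -31.04677203  73.65777764]
 [ 59.56414704  30.84373901  73.65317641]] dish centre in tool [-0.38212558 -0.10151651 73.65547702]
[[112.86794068 -81.20855204  91.68532739]
 [112.5892298   75.73815541  91.67365645]] board centre [-2.27141476 -2.73519832 91.67949192]
```

The manual's scale: shifts go in shares of 50 cm and turns go in shares of 45 degrees. Converting my numbers, 0.02 m / 0.5 = 0.04, 0.015 m / 0.5 = 0.03.

Call:
creep_tool(segments="0 0 0 0.04 0 | 0 0 0 0.04 0 | 0 0 0 0.03 0 | 0 0 0 0.02 0 | 0 0 0 0.008 0 | 0 0 0 0 0 | 0 0 0 0 0")

```text
clock: 19.18
position: [0.4862, 0.004, 0.032]
ee_rot: [180.0, 0.0, 102.5]
contact_force: [-0.0, 0.2, -0.9]
width: 0.692
grip_force: 64.2
```

Call:
creep_tool(segments="0 0 0 0.003 0 | 0 0 0 0.003 0 | 0 0 0 0 0 | 0 0 0 0 0")

```text
clock: 19.52
position: [0.4861, 0.0035, 0.0289]
ee_rot: [180.0, 0.0, 102.4]
contact_force: [-0.1, 0.1, -1.9]
width: 0.698
grip_force: 64.2
```

Call:
creep_tool(segments="0 0 0 0.002 0 | 0 0 0 0 0 | 0 0 0 0 0")

```text
clock: 19.77
position: [0.4858, 0.0036, 0.0276]
ee_rot: [180.0, -0.0, 102.4]
contact_force: [1.0, -0.2, -1.5]
width: 0.696
grip_force: 64.2
```

Converted, 0.001 m / 0.5 = 0.002.

Call:
creep_tool(segments="0 0 0 0.002 0 | 0 0 0 0 0 | 0 0 0 0 0")

```text
clock: 20.02
position: [0.4857, 0.0036, 0.0265]
ee_rot: [-180.0, -0.0, 102.4]
contact_force: [-0.7, -0.3, -1.3]
width: 0.697
grip_force: 64.2
```

Call:
creep_tool(segments="0 0 0 0.0014 0 | 0 0 0 0 0 | 0 0 0 0 0")

```text
clock: 20.27
position: [0.4858, 0.0036, 0.0258]
ee_rot: [-180.0, -0.0, 102.4]
contact_force: [-0.2, -0.9, -1.0]
width: 0.695
grip_force: 64.2
```

Converted, 0.0007 m / 0.5 = 0.0014.

Call:
creep_tool(segments="0 0 0 0.0014 0 | 0 0 0 0 0 | 0 0 0 0 0")

```text
clock: 20.52
position: [0.4859, 0.0035, 0.0256]
ee_rot: [180.0, 0.0, 102.4]
contact_force: [-1.6, 0.1, 3.4]
width: 0.695
grip_force: 64.6
```

Call:
creep_tool(segments="0 0 0 0.0014 0 | 0 0 0 0 0 | 0 0 0 0 0")

```text
clock: 20.77
position: [0.4859, 0.0035, 0.0255]
ee_rot: [180.0, 0.0, 102.4]
contact_force: [-3.8, 0.3, 10.9]
width: 0.696
grip_force: 65.0
```

Contact. I'll back off slightly, release, raise and check.

Converted, -0.0007 m / 0.5 = -0.0014.

Call:
creep_tool(segments="0 0 0 -0.0014 0 | 0 0 0 0 0 | 0 0 0 0 0")

```text
clock: 21.02
position: [0.486, 0.0036, 0.0256]
ee_rot: [180.0, 0.0, 102.4]
contact_force: [-2.7, 1.1, 6.2]
width: 0.703
grip_force: 64.7
```

Call:
creep_tool(segments="0.74 0 0 0 0 | 0.78 0 0 0 0 | 0.84 0 0 0 0 | 0.92 0 0 0 0 | 1 0 0 0 0 | 1 0 0 0 0 | 1 0 0 0 0")

```text
clock: 21.6
position: [0.4858, 0.0036, 0.0251]
ee_rot: [180.0, -0.0, 102.4]
contact_force: [0.2, 0.6, 0.6]
width: 1.001
grip_force: 0.0
```

Call:
creep_tool(segments="1 0 0 -0.02 0 | 1 0 0 -0.04 0 | 1 0 0 -0.06 0 | 1 0 0 -0.08 0 | 1 0 0 -0.08 0 | 1 0 0 -0.06 0 | 1 0.08 0 0 0 | 1 0.08 0 0 0 | 1 0.08 0 0 0 | 1 0.08 0 0 0 | 1 0.08 0 0 0 | 1 0.08 0 0 0 | 1 0.08 0 0 0 | 1 0 0 0 0 | 1 0 0 0 0")

```text
clock: 22.85
position: [0.4247, 0.2789, 0.1958]
ee_rot: [180.0, 0.0, 102.7]
contact_force: [-0.9, -1.1, -0.4]
width: 0.998
grip_force: 0.0
```

```bash
python3 - <<'E'
from h import *
t=shot("top"); s=shot("side")
print("potato",rect(t,blob(t,(12,100,190),(32,255,255),(198,190,250,232)),.042))
cv2.imwrite("pics/f.png",np.hstack([cv2.resize(t["im"][130:260,170:410],(400,217)),cv2.resize(s["im"][130:260,180:420],(400,217))]))
E
```

```text
potato ((485.4280090332031, 4.621173858642578), (60.13201904296875, 113.11177825927734), 12.621662139892578)
```

View pics/f.png

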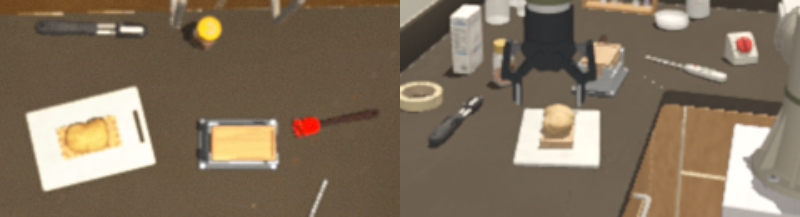

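The final views show the potato centred in the dish, the dish in the middle of the board, the dispenser refilled, and the peeler, jar and brush where they were. I'm handing the job in.

```bash
python3 -c "
from bench import bot, eyes
print(bot.job_done())"
```

```text
the job is handed in; nothing more can be done
None
```

I handed the job in at about 23 s: the top dish is flat in the middle of the board (within about 3 mm) with the potato in its middle, the next dish has risen in the dispenser, and the final pictures show the peeler, jar and brush where they were; the verdict has not been reported.

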